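Start the stone studio's flat lap wet

ROBOT

A 6-joint arm with a two-finger parallel gripper is mounted at the origin on the work surface. World frame = base frame: x ahead of the robot, y to its left, z up, the work surface at z = 0. Lengths are in mm, angles in rad, forces in N, time in s.
With the tool pointing down it reaches from about 275 to 825 mm from the base axis. Payload 5.2 kg.
Tool frame: the origin (TCP) lies at the very end of the fingers, on their centre line; the grasp point (between the pads) lies 19 mm behind it; z points along the fingers, y is the line along which they close (so a half turn about z gives the same grasp; the last joint's range is limited). The gripper opens to 93 mm and grips with 3 to 60 N. Pads are 15 mm wide; open, the fingers measure 128 mm over their backs; the gripper's body (75 mm by 188 mm) begins 65 mm behind the grasp point.
Start: joints at [-0.203, 0.259, 1.535, -0, 1.348, -0.203], TCP at [550.005, 0.023, 218.653] pointing down, gripper open.
Joint ranges: [-3.14, 3.14], [-0.91, 2.08], [0.19, 2.58], [-1.22, 4.36], [0.22, 2.71], [-3.12, 3.12]. Speed limits (rad/s): [2.57, 2.57, 3.14, 3.14, 3.14, 3.14].

INTERFACE

Orientations are given as [roll, pitch, yaw] about the fixed x, y, z axes, in that order (R = Rz(yaw) Ry(pitch) Rx(roll)).
In Python, from bench import robot gives the robot as it stands. The module is installed in compiled form; this text tells all that it offers. Calls block until the motion is done:
- robot.move_ptp(position, orientation): joint-space move of the TCP to a pose.
- robot.move_linear(position, ori=None, speed=150, f_stop=None): straight line of the TCP; ori=None keeps the orientation; speed is the mean speed in mm/s. With f_stop (N) it stops when the force on the tool has changed by that much, and returns True; else False.
- robot.move_j(angles): joint-space move.
- robot.move_gripper(opening): opening from 0.0 (shut) to 1.0 (fully open); the grip force is fixed at half the most; returns when the fingers have stopped.
- robot.sleep(seconds).
- robot.inverse_kinematics(position, orientation): joint angles nearest the present ones, or None.
- robot.get_image(name): name is "scene" or "side" or "wrist"; returns a dict with "img" (420x560x3 uint8, blue, green, red), "fovy" (degrees; the focal length in pixels is half the picture's height over the tangent of half this angle, whatever the lens; pixels are square), "cx", "cy" (the principal point, pixels), "eye" and "orientation" of the camera in the world. Camera axes: x right, y down, z forward; pixel columns grow to the right and rows downward; lengths in mm; the calibration is good to about 2 mm. A picture is of the moment at which its call begins. There is no depth.
A pose or a line that the arm cannot do raises robot.MotionError and nothing moves.
- robot.hand_in(): hands the job in; it is judged then, once.
Readings, each from a call of its own:
- robot.current_t(): time.
- robot.current_qpos(): joint angles.
- robot.current_joint_vel(): joint speeds.
- robot.current_joint_efforts(): joint torques, N m.
- robot.current_tcp_pos(): TCP position.
- robot.current_eef_rot(): TCP orientation.
- robot.current_contact_force(): force on the tool from outside, world axes, zero at the start.
- robot.current_ft_torque(): the same for the moment, N m.
- robot.current_gripper_width(): opening from 0.0 (shut) to 1.0 (fully open).
- robot.current_finger_force(): force on a finger pad.
Only numpy, scipy, OpenCV 4.12 (cv2) and the standard library are available. Lean on these libraries where they do the work, as an engineer would, in place of code of your own. Each camera call takes 0.05 s, during which the arm holds its last target. There are 200 camera calls.

TASK

Start the flat lap so that its disc never runs dry: press the lap's mains rocker fully over to on, then press the rocker on the small separate water pump fully over to on, and only then press the lap's round start button fully in and let it spring back. Leave the mushroom-headed stop button unpressed, do not lift or shift the pump, and leave the other things on the bench where they stand.

Things in the scene. Friction and masses are not known exactly. Their poses are not given: they have to be found in the camera images.
- lap: Flat lap, a bench grinding machine fixed to the bench: grey cabinet 400 deep (x), 300 wide (y), 112 mm high; on its far part an open white splash bowl 280 across, rim 158 mm above the bench, with a steel disc; thin bent water spout 268 mm high at the far left corner. Origin: centre of its underside. -x is its front (robot's side), +y its left seen from the robot, z up.
- panel: Control panel: aluminium strip along the lap's front, 97 mm deep, sloping 0.3 rad down to the robot. Origin: middle of its surface, at (-0.155, 0, 0.096) in the lap's frame; x up the slope away from the robot, y left, z the outward normal. On y, from left: mains rocker 98 mm, fixed speed dial 36 mm (30 across, 14 high), start button -22 mm, stop button -102 mm.
- mains (a joint): Mains rocker, left end of the panel: black, 48 mm long (panel x), 28 wide, in a frame 4 mm high. Top is a V of two 24 mm wings meeting at the pivot 10 mm above the panel. rad: 0 off (far wing stands up at 0.42 rad, near wing parallel to panel), 0.42 on (far wing pressed parallel to panel; above 0.35 counts). Stiff: stays where left; about 4 N at the wing's end.
- mains_end (a point): Point on top of the mains rocker's far wing (press this one for on), on its centre line, 18 mm from the pivot and 6 mm from its outer end. Moves and turns with the rocker: 17 mm above the panel at off, 10 mm at on.
- pump: Water pump, loose, left or right of the lap (the jar has the other side), 0.9 kg: grey box 120 long (x), 76 wide (y), top 60 mm above the bench, with a round dark pump head 54 across sticking out 36 mm at its +x end (away from the robot). Origin: centre of the box's underside at bench height, z up. One rocker in the middle of its top. Not to be lifted or shifted.
- water (a joint): Pump's rocker, in the middle of the box's top: black, 40 mm long (box's x), 24 wide, frame 4 mm high; a V of two 20 mm wings, pivot 69 mm above the bench. rad: 0 off (wing on the pump head's side stands up at 0.42 rad, other level), 0.42 on (wing on the pump head's side pressed level; above 0.35 counts). Stiff: stays where left; about 5 N at the wing's end.
- water_end (a point): Point on top of the pump rocker's wing on the pump head's side (press this one for on), on its centre line, 15 mm from the pivot and 5 mm from its outer end. Moves and turns with the rocker: 75 mm above the bench at off, 69 mm at on.
- start (a joint): Start button of the lap: plain grey, round, 30 mm across, in a low steel ring (42 across, 3 mm high), flat top 9 mm above the panel. m: 0 out, 0.005 fully in (above 0.004 counts); moves square to the panel; spring 2 N at first, about 5 N fully in; springs back by itself.
- start_top (a point): Centre of the start button's flat top; moves with it. Axes as the panel's.
- stop (a joint): Stop button of the lap, 80 mm right of the start button: grey mushroom head 40 mm across, top 23 mm above the panel. m: 0 out, 0.005 fully in; spring as the start button's. Not to be pressed.
- grit: Closed jar of polishing grit, 72 mm across, 85 high, loose, on the side of the lap that the pump is not on. Origin: centre of its underside. Leave alone.
- stone: Rough pinkish stone blank, about 100 mm across, 84 high, loose, left of the lap's bowl. Origin: centre of its underside. Leave alone.
- mallet: Carver's round mallet standing on its white head (98 mm across, 102 high), wooden handle up, 222 mm high in all, loose, right of the lap's bowl. Origin: centre of its underside. Leave alone.
- rub: Dark rubbing block 50 x 100 x 30 mm, loose, lying in front of the lap. Origin: centre of its underside, z up. Leave alone.

How it is judged (in metres and radians):
On the way, in this order (a step that is already met when the one before it is completed fails the run):
1. the lap's mains rocker is pressed over to on (value of joint mains above 0.35 rad), for 0.1 s.
2. the pump's rocker is pressed over to on (value of joint water above 0.35 rad), for 0.1 s.
3. the start button is pressed fully in (value of joint start above 0.004 m), for 0.05 s.
At the end, for the whole second after the job is handed in: both rockers are on (above 0.35 rad), the start button has sprung back and the stop button is out (below 1 mm), and the pump stands at rest, upright within 0.05 rad and within 20 mm of where it was (value of joint each of mains, water above 0.35 rad and value of joint each of start, stop below 0.001 m and linear speed of pump below 0.02 m/s and angle between pump's own z axis and vertical below 0.05 rad and distance of pump from where it was at the start of the episode below 0.02 m); the robot touches nothing.
It fails at once if the start button is pressed (more than 2.5 mm) while the water pump is off: the disc runs dry (value of joint start above 0.0025 m and value of joint water below 0.21 rad).
It fails at once if the stop button is pressed (more than 2 mm) (value of joint stop above 0.002 m).
It fails at once if the pump is lifted (more than 10 mm) or shifted (more than 20 mm) (height (world z) of pump above 0.01 m or distance of pump from where it was at the start of the episode above 0.02 m).
It fails at once if the jar, stone, mallet or rubbing block is moved more than 20 mm (distance of any of grit, stone, mallet, rub from where it was at the start of the episode above 0.02 m).
It also fails if it takes over 58 s, if anything falls off the work surface, if the arm or the gripper's body presses on something with over 40 N, if the wrist force passes 120 N, or if a joint passes its speed limit or range.

## Working session

There is one attempt and no reset: what is moved stays moved. The work goes in short steps, each a Python script; the robot and the scene stay as the last script left them, time stands still between calls to the robot, and variables do not carry over. Pictures are saved under pics/ and viewed, at most 10 in all, crops included, and the job is handed in when it is done.

```bash
mkdir -p pics
python3 - <<'E'
from bench import robot
import cv2,json,numpy as np
for n in ["scene","side","wrist"]:
    d=robot.get_image(n); cv2.imwrite(f"pics/{n}0.png",d["img"])
    print(n,d["fovy"],d["cx"],d["cy"],np.round(d["eye"],1),np.round(d["orientation"],4))
print(robot.current_t(), robot.current_tcp_pos(), robot.current_eef_rot())
E
```

```text
scene 56.061189698771116 282.9509191683531 208.43670458436492 [1047.4 -471.3  677.4] [-2.2799 -0.0099  0.7871]
side 47.247150335536745 276.9527498701854 203.7200208696098 [ 244.6 -720.4  877.9] [-2.3252  0.0083 -0.4251]
wrist 71.15202494553574 281.89072507309487 207.31488720627064 [550.   69.7 384.5] [ 2.8895e+00  2.2000e-03 -0.0000e+00]
0.15 [5.49592222e+02 1.12104064e-01 2.18020985e+02] [-3.14022649e+00 -2.94358274e-04  1.57079581e+00]
```

View pics/scene0.png

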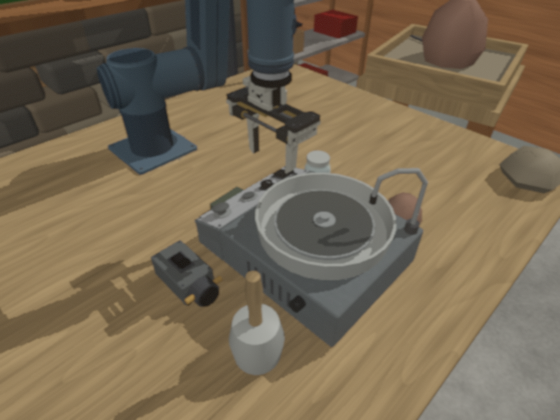

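View pics/side0.png

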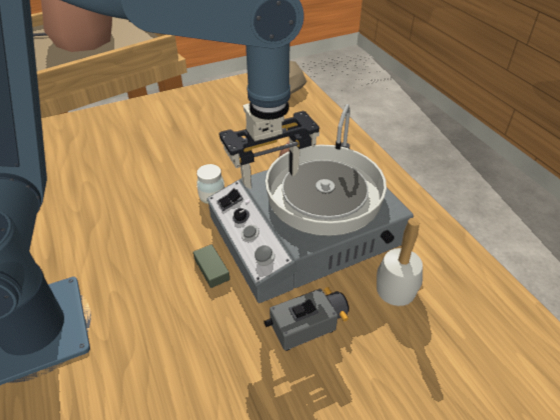

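View pics/wrist0.png

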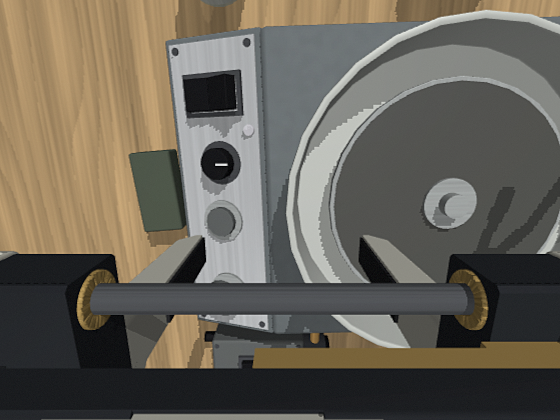

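The wrist view shows the mains rocker near (212,93), the dial at (220,163) and the start button at (223,222). In the side view they are at about (231,198), (241,215) and (250,232), with stop at (263,254) and the pump rocker at (303,310), so the pump is on the right. In the scene view the pump rocker is at about (181,261).

```bash
cat > h.py <<'E'
from bench import robot
import cv2,numpy as np,pickle
from scipy.spatial.transform import Rotation as Ro
def R(o): return Ro.from_euler('xyz',o).as_matrix()
def snap(n,f):
    d=robot.get_image(n); cv2.imwrite(f"pics/{f}.png",d["img"]); pickle.dump(d,open(f"pics/{f}.pkl","wb")); return d
def ray(d,p):
    f=d["img"].shape[0]/2/np.tan(np.radians(d["fovy"])/2)
    v=R(d["orientation"])@[(p[0]-d["cx"])/f,(p[1]-d["cy"])/f,1]
    return np.array(d["eye"]),v/np.linalg.norm(v)
def onz(d,p,z):
    e,v=ray(d,p); return e+v*(z-e[2])/v[2]
def tri(*obs):
    A=0;b=0;L=[]
    for d,p in obs:
        e,v=ray(d,p);P=np.eye(3)-np.outer(v,v);A=A+P;b=b+P@e;L.append((P,e))
    x=np.linalg.solve(A,b); return x,[float(round(np.linalg.norm(P@(x-e)),1)) for P,e in L]
E
python3 - <<'E'
from h import *
np.set_printoptions(precision=1,suppress=True)
w=snap("wrist","w0");s=snap("side","s0");c=snap("scene","c0")
print("mains",tri((w,(212,93)),(s,(231,198))))
print("start",tri((w,(223,222)),(s,(250,232))))
print("pump",tri((c,(181,261)),(s,(303,310))))
print("rub",tri((w,(157,190)),(s,(210,262))))
p=tri((c,(181,261)),(s,(303,310)))[0]
q=[float(x) for x in p]
robot.move_ptp([q[0],q[1]+10,260],[-np.pi,0,np.pi/2])
d=snap("wrist","w1"); print(d["eye"],robot.current_t())
E
```

```text
mains (array([487.3, 103. ,  99.2]), [1.7, 1.7])
start (array([488.8, -19.9,  97.1]), [0.3, 0.3])
pump (array([ 515.5, -230.9,   61.9]), [1.4, 1.4])
rub (array([392.3,  -1.5,  21.7]), [0.2, 0.2])
[ 515.8 -150.5  426.4] 1.2583
```

View pics/w1.png

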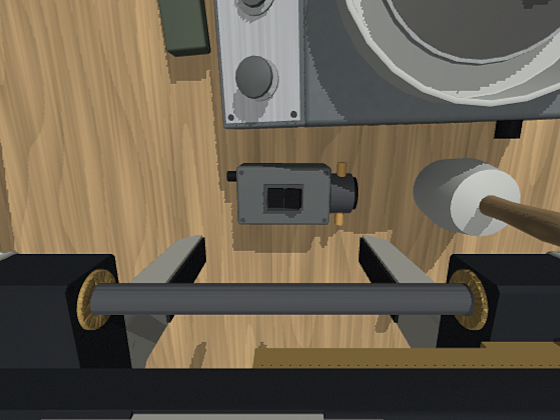

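Run:
```python
from h import *
import math
np.set_printoptions(precision=1,suppress=True)
robot.move_gripper(0.0)
robot.move_ptp([505,-265,200],[-np.pi,0,np.pi/2]); a=snap("wrist","w3")
robot.move_ptp([480,-45,240],[-np.pi,0,np.pi/2]); b=snap("wrist","w2")
c=pickle.load(open("pics/w1.pkl","rb"))
print(a["eye"],b["eye"],robot.current_t())
m=np.hstack([cv2.resize(a["img"][60:300,160:420],None,fx=1.53,fy=1.53,interpolation=cv2.INTER_CUBIC)[:,:398],cv2.resize(c["img"][110:267,180:360],None,fx=2.2,fy=2.2)[:345]]) if 0 else None
cv2.imwrite("pics/a.png",cv2.resize(a["img"],(800,600),interpolation=cv2.INTER_CUBIC))
cv2.imwrite("pics/b.png",cv2.resize(b["img"],(800,600),interpolation=cv2.INTER_CUBIC))
```

```text
[ 505.1 -195.6  366. ] [480.6  24.3 407.1] 4.1083
```

View pics/a.png

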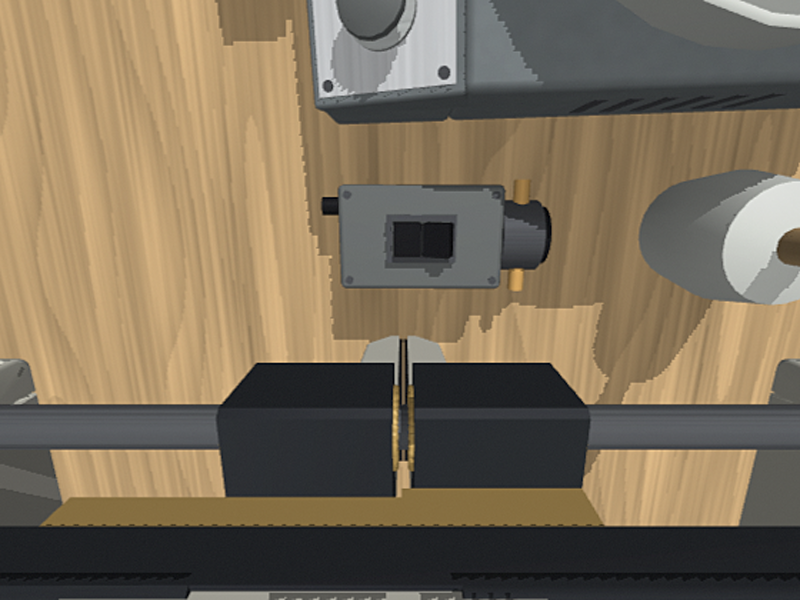

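View pics/b.png

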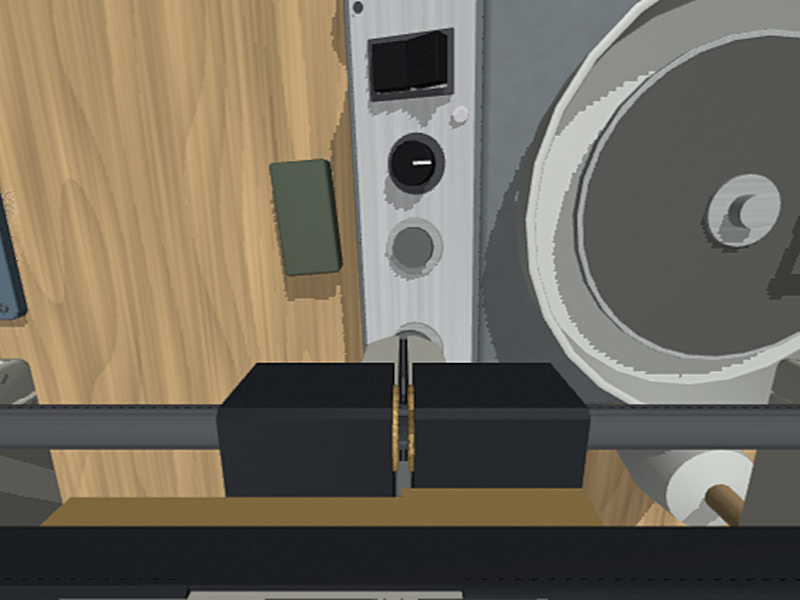

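In `a` (800-wide) the pump box top has corners at (343,186), (500,187), (504,287) and (342,287). Its rocker frame spans (386,215)–(457,267), with the pivot at x≈421 and the far wing toward the head on the right. In `b` the mains frame has corners at (369,40), (453,28), (453,93) and (372,100). The dial is at (414,162) and the start button top at (413,245).

```bash
cat > fit.py <<'E'
from h import *
from scipy.optimize import least_squares
np.set_printoptions(precision=2,suppress=True)
L=lambda n:pickle.load(open(f"pics/{n}.pkl","rb"))
w0,w1,w2,w3,s,c=map(L,["w0","w1","w2","w3","s0","c0"])
def proj(d,X):
    f=d["img"].shape[0]/2/np.tan(np.radians(d["fovy"])/2)
    v=R(d["orientation"]).T@(X-np.array(d["eye"])); return np.array([d["cx"]+f*v[0]/v[2],d["cy"]+f*v[1]/v[2]])
def Rz(a): return R([0,0,a])
RP=R([0,-0.3,0])
def pan(p,q): # p: lap x,y,yaw,dz ; q panel mm
    return np.array([p[0],p[1],p[3]])+Rz(p[2])@(np.array([-155,0,96])+RP@np.array(q,float))
def pump(p,q): return np.array([p[0],p[1],p[3]])+Rz(p[2])@np.array(q,float)
k=0.7
OL=[(w2,(k*412,k*65),(0,98,4)),(w2,(k*414,k*162),(0,36,14)),(w2,(k*413,k*245),(0,-22,9)),
 (w0,(212,92),(0,98,4)),(w0,(223,221),(0,-22,9)),(w0,(221,163),(0,36,14)),(w1,(254,77),(0,-102,20)),(s,(231,198),(0,98,5)),(s,(250,232),(0,-22,8))]
OP=[(w3,(k*343,k*186),(-60,38,60)),(w3,(k*501,k*186),(60,38,60)),(w3,(k*504,k*287),(60,-38,60)),(w3,(k*342,k*287),(-60,-38,60)),
 (w3,(k*421,k*241),(0,0,67)),(w1,(284,197),(0,0,67)),(c,(181,261),(0,0,67)),(s,(303,310),(0,0,67))]
def fit(fn,O,x0):
    r=lambda p:np.concatenate([proj(d,fn(p,q))-u for d,u,q in O])
    o=least_squares(r,x0,loss="soft_l1",x_scale=[100,100,.1,10]); return o.x,r(o.x).reshape(-1,2)
pl,rl=fit(pan,OL,[640,0,0,0.]); pp,rp=fit(pump,OP,[515,-230,0,0.])
if __name__=="__main__":
    print("lap",pl,"\n",rl); print("pump",pp,"\n",rp)
    print("mains_end off/on",pan(pl,(16.4,98,17)),pan(pl,(18,98,10)),"start",pan(pl,(0,-22,9)))
    print("water_end",pump(pp,(15,0,69)), "single-view tri start",tri((w0,(223,221)),(w2,(k*413,k*245)),(s,(250,232))))
    print("pump rocker tri",tri((w1,(284,197)),(w3,(k*421,k*241)),(s,(303,310)),(c,(181,261))))
E
python3 fit.py
```

```text
lap [646.41   9.63   0.03  -3.38] 
 [[ 0.58  0.46]
 [-2.26 -0.03]
 [ 1.02  0.34]
 [ 2.76  2.08]
 [-0.66 -0.86]
 [-6.05 -0.16]
 [ 0.54 -0.85]
 [-0.68  0.32]
 [-0.1  -2.  ]]
pump [ 517.91 -231.35    0.     -7.81] 
 [[-3.17 -0.14]
 [ 2.34 -0.44]
 [-3.75  0.5 ]
 [ 0.33  0.71]
 [ 0.22 -1.15]
 [-0.23  0.2 ]
 [ 0.27  2.22]
 [ 0.78 -0.07]]
mains_end off/on [499.38 103.58 113.71] [502.98 103.68 107.49] start [489.42 -16.75 101.22]
water_end [ 532.91 -231.34   61.19] single-view tri start (array([488.83, -18.27,  95.83]), [1.0, 1.2, 0.3])
pump rocker tri (array([ 516.88, -231.2 ,   62.54]), [1.5, 1.2, 1.9, 1.7])
```

```bash
cat >> fit.py <<'E'
f0=lambda fn:(lambda p,q:fn([p[0],p[1],p[2],0],q))
pl,_=fit(f0(pan),OL,pl); pl[3]=0; pp,_=fit(f0(pump),OP,pp); pp[3]=0
OPAN=list(Ro.from_matrix(Rz(pl[2])@RP@R([np.pi,0,np.pi])).as_euler('xyz'))
ODOWN=list(Ro.from_matrix(Rz(pp[2])@R([np.pi,0,np.pi])).as_euler('xyz'))
l=lambda X:[float(v) for v in X]
def press(P,fn,o,q,hi,lo,fs,hold=.3,sp=25):
    q=np.array(q,float); at=lambda z:l(fn(P,(q[0],q[1],z)))
    robot.move_linear(at(hi),o,speed=150); robot.sleep(.2)
    h=robot.move_linear(at(lo),o,speed=sp,f_stop=fs)
    robot.sleep(hold)
    t=np.array(robot.current_tcp_pos()); e=t-fn(P,(q[0],q[1],0)); n=fn(P,(q[0],q[1],1))-fn(P,(q[0],q[1],0))
    print("stopped",h,"height",e@n,"F",np.array(robot.current_contact_force()),"tcp",t)
    robot.move_linear(at(hi),o,speed=80)
E
python3 - <<'E'
from fit import *
print(pl,pp,pan(pl,(17,98,10)),pan(pl,(0,-22,9)),pump(pp,(15,0,69)),OPAN)
robot.move_ptp(l(pan(pl,(17,98,90))),OPAN)
press(pl,pan,OPAN,(17,98),40,6,15)
snap("wrist","m1");d=snap("side","m1s"); print(robot.current_t())
cv2.imwrite("pics/m.png",np.hstack([cv2.resize(cv2.imread("pics/m1.png"),(400,300)),cv2.resize(d["img"][150:300,170:370],(400,300))]))
E
```

```text
[646.55   9.93   0.03   0.  ] [ 518.16 -230.8     0.01    0.  ] [501.95 103.61 110.58] [489.63 -16.81 104.6 ] [ 533.16 -230.68   69.  ] [np.float64(3.1415926535897927), np.float64(0.30000000000000004), np.float64(-3.111468740698537)]
stopped True height 10.9023722912332 F [-2.37 -0.38  7.88] tcp [503.36 103.66 111.96]
8.0
```

View pics/m.png

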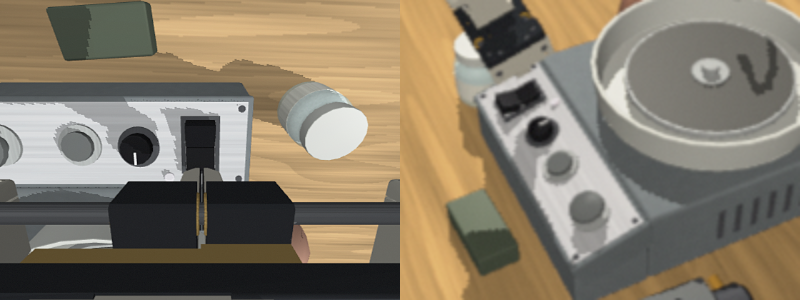

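The wrist view (left) shows the finger over the mains rocker's far wing. In the side crop (right) the rocker at (518,98) looks tipped toward the far side. A second, harder press will show whether it has reached its end stop.

Run:
```python
from fit import *
press(pl,pan,OPAN,(18,98),25,5,28,sp=15)
robot.move_linear(l(pan(pl,(-10,98,130))),OPAN)
d=snap("side","m2s");c=snap("scene","m2c"); print(robot.current_t())
z=lambda im,x,y:cv2.resize(im[y-40:y+40,x-50:x+50],(400,320),interpolation=cv2.INTER_CUBIC)
cv2.imwrite("pics/m2.png",np.hstack([z(L("s0")["img"],235,200),z(d["img"],235,200)]))
```

```text
stopped True height 10.863683725809544 F [-4.7  -0.38  9.01] tcp [502.62 103.65 111.69]
11.0167
```

View pics/m2.png

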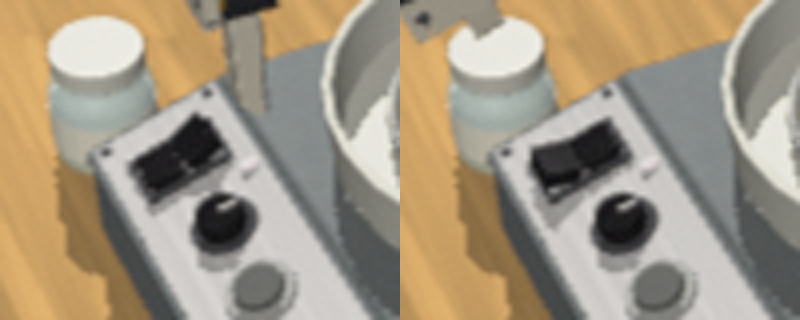

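Before (left) the far wing stood up. After (right) the near wing stands up and the far wing lies flat, at the same height as the first press, so mains is on. The pump is next.

Run:
```python
from fit import *
robot.move_ptp(l(pump(pp,(15,0,220))),ODOWN)
press(pp,pump,ODOWN,(15,0),100,63,15)
press(pp,pump,ODOWN,(15,0),90,63,25,sp=15)
robot.move_linear(l(pump(pp,(-20,0,220))),ODOWN)
d=snap("side","p1s"); print(robot.current_t())
z=lambda im,x,y:cv2.resize(im[y-40:y+40,x-50:x+50],(400,320),interpolation=cv2.INTER_CUBIC)
robot.move_ptp(l(pan(pl,(0,-22,90))),OPAN)
d=snap("side","p2s");w=snap("scene","p2c"); print(robot.current_t())
cv2.imwrite("pics/p.png",np.vstack([np.hstack([z(L("s0")["img"],303,312),z(d["img"],303,312)]),np.hstack([z(L("c0")["img"],183,265),z(w["img"],183,265)])])[:600])
```

```text
stopped True height 69.23727897364601 F [-0.39  0.26  6.18] tcp [ 534.82 -230.66   69.24]
stopped True height 69.22576704348569 F [-0.99  1.93  6.25] tcp [ 533.18 -230.66   69.23]
19.15
20.1333
```

View pics/p.png

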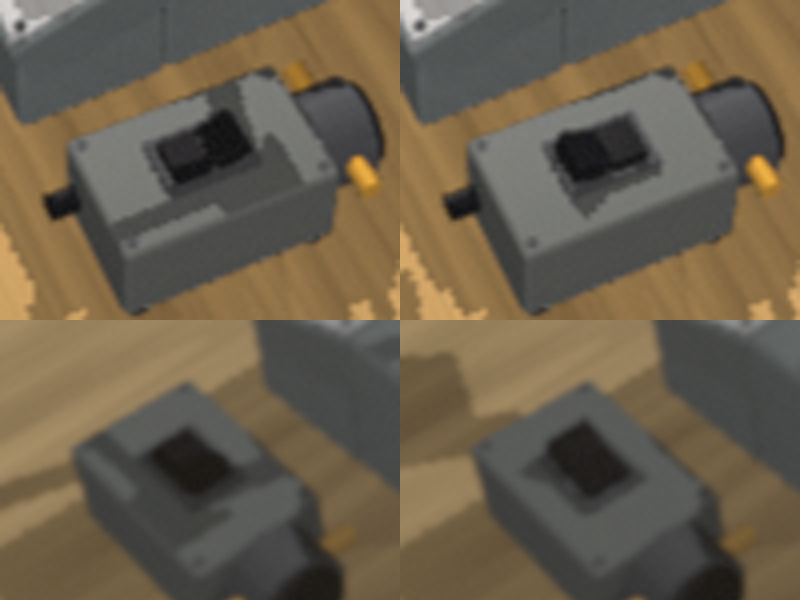

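The pump's head-side wing now lies flat, the other wing is up, and the pump has not moved. The start button is next: its top is at 9 mm and it bottoms out at about 4 mm.

Run:
```python
from fit import *
press(pl,pan,OPAN,(0,-22),30,0,18,sp=15)
robot.move_linear(l(pan(pl,(-10,-22,130))),OPAN)
d=snap("side","e");w=snap("wrist","ew");print(robot.current_t(),robot.current_contact_force())
cv2.imwrite("pics/e1.png",np.hstack([cv2.resize(d["img"],(400,300)),cv2.resize(d["img"][170:290,190:350],(400,300))]))
```

```text
stopped True height 5.025378028373239 F [-3.96 -1.05  7.94] tcp [490.84 -16.76 100.81]
24.0833 [-0.11  0.06 -0.54]
```

View pics/e1.png

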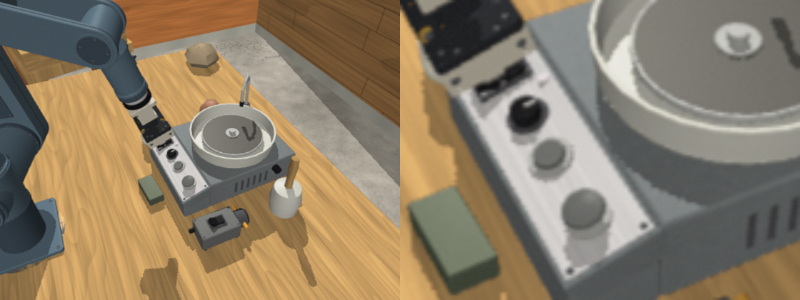

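The button is back out and nothing else has moved. It stopped at 5.0 mm, which is the 4 mm bottom plus the same 0.9 mm offset seen on mains, and the held force was above the 5 N spring, so it was fully in.

```bash
python3 -c "
from bench import robot
print(robot.hand_in())"
```

```text
the job is handed in; nothing more can be done
None
```

I pressed mains on, then the pump on, then the start button fully in; the start button sprang back, the stop button and the other things on the bench were left alone, and I handed the job in at about 24 s (no verdict was returned).

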